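# Right the fallen lift sub stub and shut the gauge box

## Robot

A 6-joint arm with a two-finger parallel gripper is mounted at the origin on the work surface. World frame = base frame: x ahead of the robot, y to its left, z up, the work surface at z = 0. Lengths are in m, angles in rad, forces in N, time in s.
With the tool pointing down it reaches from about 0.25 to 0.725 m from the base axis. Payload 9.7 kg.
Tool frame: the origin (TCP) lies between the finger pads; the fingertips stand 11 mm ahead of it and the grasp point (between the pads) lies 8 mm behind it; z points along the fingers, y is the line along which they close (so a half turn about z gives the same grasp; the last joint's range is limited). The gripper opens to 85 mm and grips with 20 to 120 N. Pads are 22 mm wide; open, the fingers measure 114 mm over their backs; the gripper's body (76 mm by 85 mm) begins 54 mm behind the grasp point. The pads swing forward as they close: fully open they stand 13 mm farther back than shut.
Start: joints at [1.172, 0.087, 0.176, 1.66, 0, 1.571], TCP at [0.214, 0.507, 0.211] pointing down, gripper open.
Joint ranges: [-3.13, 3.13], [-0.85, 1.81], [-1.15, 1.24], [-2.2, 2.28], [-1.44, 1.52], [-3.14, 3.14]. Speed limits (rad/s): [2.22, 2.22, 2.57, 3.14, 3.14, 3.14].

## Interface

Orientations are given as a unit quaternion [w, x, y, z].
In Python, from plant import robot gives the robot as it stands. The module is installed in compiled form; this text tells all that it offers.
- The arm moves only by the shell command python3 -m creep 'ROWS'. ROWS is JSON, a list of rows, each a list of 7 numbers: the shift along the tool's x, y, z in units of 25 mm (1.0 is 25 mm), then the turn, a rotation vector about the tool's x, y, z in units of 8 degrees (1.0 is 8 degrees), then the closure, from -1 (fully open) to 1 (shut). In form: [[tx, ty, tz, wx, wy, wz, gripper], ...]. A call has exactly 5 rows; each row shifts and turns the commanded pose from where the row before left it, along the tool's axes as they then stand; what a row does not reach is not made up. A row lasts 1/8 s, in which the tool goes at most 62.5 mm and 10.7 degrees, less where a joint would pass 70% of its speed; a pose out of reach is approached as far as the arm can. A call is refused whole if a number of a shift passes 1 or a number of a turn 1, either way. A call with a gripper value outside its range is refused whole. The fingers move at their own pace and stop on an object; the grip force is fixed at half the most. Time passes only in rows, so rows that do not move let the fingers close, or fill a call up. It gives the time, the measured TCP pose, the force, the opening and the grip force at its end, in the units of the state.
- robot.observe(): the state, without advancing time (a new reading comes with each control period).
- robot.camera(name): name is "side" or "top"; returns a dict with "img" (400x640x3 uint8, red, green, blue), "z_map" (400x640 float32, m along the optical axis (not along the pixel's ray), 0 where there is no reading), "fx", "fy", "cx", "cy" (pixels), "pose" (4x4, takes a point from camera to world coordinates). Camera axes: x right, y down, z forward; pixel columns grow to the right and rows downward; lengths in m; the calibration is good to about 2 mm. A picture is of the moment at which its call begins.
- robot.job_done(): hands the job in; it is judged then, once.
The state is a dict: "t": time; "qpos": joint angles; "joint_vel": joint speeds; "effort": joint torques, N m; "eef_pos": TCP position; "orientation": TCP orientation; "ft_force": force on the tool from outside, world axes, zero at the start; "wrist_torque": the same for the moment, N m; "width": finger opening in m; "grip_force": force on a finger pad.
Only numpy, scipy, OpenCV 4.12 (cv2) and the standard library are available. Lean on these libraries where they do the work, as an engineer would, in place of code of your own. Each camera call takes 0.05 s, during which the arm holds its last target. There are 200 camera calls.

## Task

The lift sub stub has toppled across the open gauge box. Stand it upright, wide eight-sided end down, on the round rubber-topped pad and let go of it; then slide the box's flat cover fully home over the compartment. Set the stub down without a bang, and leave the gauge block in the compartment, the torch, the tin and the thread protector ring where they are.

Things in the scene. Friction and masses are not known exactly. Their poses are not given: they have to be found in the camera images.
- stub: Painted steel lift sub stub, 155 mm long, 0.75 kg. From the base: eight-sided body 56 mm across flats, 0-55 mm; round neck 36 mm diameter, 55-127 mm (grip at 91 mm); round collar 56 mm diameter, 127-155 mm. Origin: centre of the wide eight-sided end; z runs from it to the collar. Starts lying across the box's long walls, axis 73 mm above the table, collar away from the robot.
- pad: Fixed round standing pad, steel disc 130 mm diameter with black rubber top 120 mm diameter, total height 8 mm. Origin: centre of its underside on the table.
- gauge_box: Fixed pine box, 125 mm (its x) by 340 mm (its y), walls 10 mm thick, rim 45 mm high. Origin: at table level under the centre of the open compartment (105 by 150 mm inside, floor 5 mm high); the rest, towards its +y, is a closed deck where the cover parks. Long walls run along y at x = -57.5 and +57.5 mm.
- cover (a joint): Flat aluminium cover, 139 by 160 mm, 8 mm thick, sliding on the box's rim (underside 45 mm, top 53 mm above the table) along the box's y. Value = its travel in m from fully shut (0, centred over the compartment) to open (0.17, towards the box's +y). Slides with about 3 N.
- cover_grip (a point): Centre of the top of the cover's upright black grip rib, 93 mm above the table: the rib is 70 mm along the box's x, 16 mm thick along the box's y, 40 mm tall from the cover's top. It moves with the cover.
- gauge_block: White ceramic gauge block, 35 by 60 by 25 mm, lying on the compartment floor. Origin: centre of its underside.
- torch: Red steel torch, 160 mm long, up to 48 mm thick, lying on the table beyond the box. Origin: table level under its middle; x along its length.
- tin: Steel tin, 64 mm diameter, 100 mm high, standing beyond the pad. Origin: centre of its underside.
- protector: Grey plastic thread protector ring, 72 mm outside diameter, 30 mm high, on the table nearer the robot. Origin: centre of its underside.

How it is judged:
By the outcome, as a careful person would: the job done as asked, in the order asked, and still so for the second after the job is handed in, with the robot touching nothing.
It also fails if it takes over 56 s, if anything falls off the work surface, if the arm or the gripper's body presses on something with over 40 N, if the wrist force passes 120 N, or if a joint passes its speed limit or range.

## Working session

There is one attempt and no reset: what is moved stays moved. The work goes in short steps, Python scripts to look and compute and a shell command to move; the robot and the scene stay as the last step left them, time stands still between calls to the robot, and variables do not carry over. Pictures are saved under pics/ and viewed, at most 10 in all, crops included, and the job is handed in when it is done.

```bash
mkdir -p pics
cat > h.py <<'E'
import numpy as np, cv2
from plant import robot
def cam(n):
    c=robot.camera(n); return c
def pts(c):
    z=c["z_map"]; v,u=np.mgrid[:400,:640]
    P=np.stack([(u-c["cx"])/c["fx"]*z,(v-c["cy"])/c["fy"]*z,z],-1)
    T=c["pose"]; return P@T[:3,:3].T+T[:3,3]
def save(c,f): cv2.imwrite("pics/"+f,c["img"][...,::-1])
E
python3 - <<'E'
from h import *
for n in("top","side"):
    c=cam(n); save(c,n+"0.png"); print(n,c["fx"],c["cx"],c["cy"],c["pose"].round(3).tolist())
    np.savez(n+"0.npz",img=c["img"],P=pts(c),z=c["z_map"])
s=robot.observe(); print(s)
E
```

```text
top 413.8384984913431 321.812201476241 192.73517084153946 [[0.003, -0.992, 0.129, 0.449], [-1.0, -0.005, -0.021, -0.098], [0.021, -0.129, -0.991, 0.916], [0.0, 0.0, 0.0, 1.0]]
side 431.87914656846493 320.56133468191257 197.3514036068123 [[0.992, -0.103, 0.08, 0.474], [-0.13, -0.746, 0.654, -0.602], [-0.008, -0.658, -0.753, 0.641], [0.0, 0.0, 0.0, 1.0]]
{'t': 0.1, 'qpos': array([1.17205462e+00, 8.74079048e-02, 1.75238905e-01, 1.65979575e+00,
       8.27717890e-06, 1.57080596e+00]), 'joint_vel': array([-0.0008253 , -0.00114916,  0.00267021, -0.00061696, -0.00066233,
        0.00101963]), 'effort': array([ 3.93635210e-04, -5.21558905e+01,  4.65656197e+01,  1.60355272e-02,
       -1.98995031e-05,  1.51120639e-05]), 'eef_pos': array([0.21345526, 0.50665212, 0.21016552]), 'orientation': array([-1.19758758e-04,  1.98057373e-01,  9.80190255e-01, -5.71821212e-04]), 'ft_force': array([-0.24836234, -0.166636  , -0.14393197]), 'wrist_torque': array([ 0.03011777, -0.03151919,  0.01406036]), 'grip_force': 0.0, 'width': 0.08546359702035959}
```

View pics/top0.png

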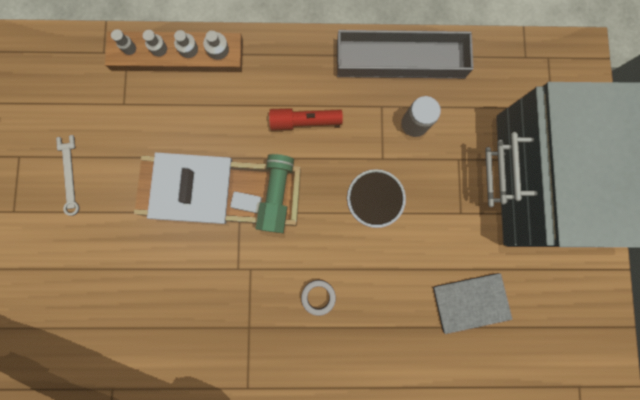

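View pics/side0.png

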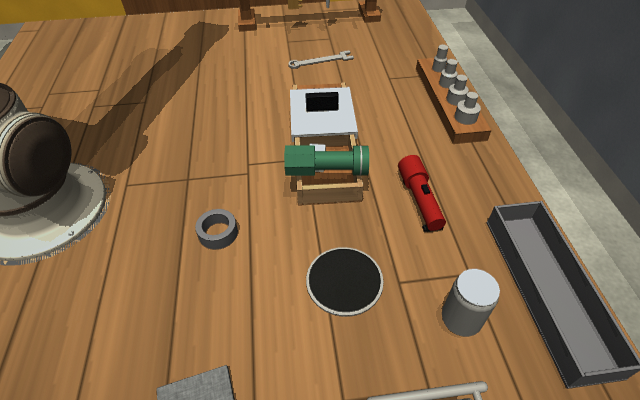

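The top view shows the stub from its eight-sided end (270,218) to the collar (280,162), with the pad at (376,198), the cover's rib at (186,186), the torch at (306,118), the tin at (425,112) and the ring at (318,298). The side view agrees. Next I'll work out positions.

Run:
```python
from h import *
for n in("top","side"):
    d=np.load(n+"0.npz"); P=d["P"]; I=d["img"].astype(int); r,g,b=I[...,0],I[...,1],I[...,2]; X,Y,Z=P[...,0],P[...,1],P[...,2]; ok=(d["z"]>0)
    m=ok&(g>r*1.3)&(g>b*1.15)&(Z>.03)&(Z<.13)&(X>.2)
    q=P[m]; print(n,"stub",m.sum(),q.mean(0),q.min(0),q.max(0))
    mu=np.median(q[:,:2],0); w,V=np.linalg.eigh(np.cov(q[:,:2].T)); a=V[:,1]*np.sign(V[0,1])
    t=(q[:,:2]-mu)@a; s=(q[:,:2]-mu)@np.array([-a[1],a[0]])
    print(" axis",a,np.degrees(np.arctan2(a[1],a[0])),"t",np.percentile(t,[.5,99.5]),"mu",mu)
    for lo in np.arange(t.min(),t.max(),.01):
        k=(t>=lo)&(t<lo+.01)
        if k.sum()>3: print("  ",round(lo-t.min(),3),(mu+a*(lo+.005)).round(4),"s",s[k].min().round(4),s[k].max().round(4),"zmax",np.percentile(q[k,2],97).round(4))
    dark=ok&(I.max(-1)<60)
    m=dark&(Z>.0)&(Z<.02)&(abs(X-.43)<.15)&(abs(Y+.22)<.12)
    (c,rad)=cv2.minEnclosingCircle(P[m][:,:2].astype(np.float32)); print(" pad",m.sum(),c,rad,np.median(P[m][:,2]),P[m].mean(0))
    m=ok&(abs(Z-.093)<.008)&(abs(X-.46)<.08)&(Y>.12)&(Y<.3); print(" rib",m.sum(),P[m].mean(0),cv2.minAreaRect(P[m][:,:2].astype(np.float32)))
    m=ok&(abs(Z-.053)<.006)&(abs(X-.46)<.12)&(Y>.09)&(Y<.34)&(I.min(-1)>130); print(" cover",m.sum(),P[m].mean(0),cv2.minAreaRect(P[m][:,:2].astype(np.float32)))
    m=ok&(r>2.5*g)&(r>100);print(" torch",P[m].mean(0),P[m].min(0),P[m].max(0))
    m=ok&(abs(Z-.1)<.008)&(abs(X-.62)<.1)&(Y<-.2)&(Y>-.45)
    print(" tin",m.sum(),P[m].mean(0),P[m].min(0),P[m].max(0))
    m=ok&(abs(Z-.045)<.008)&(abs(X-.46)<.09)&(Y<.11)&(Y>-.08)&(r>b*1.4)&(r>g)
    print(" rim",m.sum(),P[m].min(0),P[m].max(0), cv2.minAreaRect(P[m][:,:2].astype(np.float32)))
    m=ok&(abs(Z-.03)<.006)&(X<.36)&(X>.1)&(Y<.11)&(Y>-.3); print(" ring",P[m].mean(0))
```

```text
top stub 1114 [ 0.5455758  -0.02185786  0.09361706] [ 0.47970983 -0.05008504  0.08018095] [0.63018116 0.00279792 0.10341197]
 axis [ 0.99537559 -0.0960595 ] -5.512303673806417 t [-0.05811054  0.09040739] mu [ 0.53916593 -0.02254551]
   0.0 [ 0.4855 -0.0174] s -0.0184 0.0204 zmax 0.1023
   0.01 [ 0.4955 -0.0183] s -0.0177 0.0205 zmax 0.102
   0.02 [ 0.5054 -0.0193] s -0.0187 0.0202 zmax 0.1024
   0.03 [ 0.5154 -0.0202] s -0.019 0.0201 zmax 0.1025
   0.04 [ 0.5253 -0.0212] s -0.0196 0.0209 zmax 0.102
   0.05 [ 0.5353 -0.0222] s -0.0099 0.0177 zmax 0.1019
   0.06 [ 0.5452 -0.0231] s -0.009 0.0166 zmax 0.0907
   0.07 [ 0.5552 -0.0241] s -0.0099 0.0158 zmax 0.0919
   0.08 [ 0.5651 -0.0251] s -0.0095 0.0152 zmax 0.0918
   0.09 [ 0.5751 -0.026 ] s -0.0103 0.0151 zmax 0.0914
   0.1 [ 0.585 -0.027] s -0.0096 0.0147 zmax 0.0922
   0.11 [ 0.595  -0.0279] s -0.0107 0.0139 zmax 0.0914
   0.12 [ 0.605  -0.0289] s -0.0174 0.0189 zmax 0.1004
   0.13 [ 0.6149 -0.0299] s -0.0187 0.0192 zmax 0.1015
   0.14 [ 0.6249 -0.0308] s -0.0191 0.0192 zmax 0.1025
 pad 0 (0.0, 0.0) 0.0 nan [nan nan nan]
 rib 8 [0.
[... 2209 characters left out ...]
64] ((0.5430305600166321, 0.16761517524719238), (0.15995408594608307, 0.08093477040529251), 86.60515594482422)
 torch [ 0.72786492 -0.07754061  0.03983308] [ 0.70677268 -0.16047984  0.02826948] [0.75359157 0.00220582 0.05027239]
 tin 466 [ 0.71042106 -0.32941074  0.09886195] [ 0.6990059  -0.3545545   0.09200403] [ 0.71995266 -0.30014956  0.10234687]
 rim 288 [ 0.49576163 -0.06368729  0.03710634] [0.54925764 0.09599923 0.04866604] ((0.5233168601989746, 0.01626870036125183), (0.15939542651176453, 0.05345037579536438), 89.3630142211914)
 ring [ 0.33286684 -0.10997771  0.02915655]
  return _methods._mean(a, axis=axis, dtype=dtype,
  ret = ret.dtype.type(ret / rcount)
<stdin>:14: RuntimeWarning: Mean of empty slice.
  ret = um.true_divide(
```

```bash
python3 - <<'E' 2>/dev/null
from h import *
from scipy.optimize import least_squares
for n in("top","side"):
    d=np.load(n+"0.npz"); P=d["P"]; I=d["img"].astype(int); r,g,b=I[...,0],I[...,1],I[...,2]; X,Y,Z=P[...,0],P[...,1],P[...,2]; ok=(d["z"]>0)
    m=ok&(g>r*1.3)&(g>b*1.15)&(Z>.06)&(Z<.13)&(Y<.03)
    q=P[m]; k=q[(q[:,0]>.545)&(q[:,0]<.592)]
    f=lambda p:(np.hypot(((k[:,1]-p[0])-(k[:,0]-.565)*p[1])*np.cos(np.arctan(p[1])),k[:,2]-p[2])-.018)
    s=least_squares(f,[-.025,-.1,.073],loss="soft_l1",f_scale=.002)
    print(n,"neck y@.565",s.x, "rms",np.sqrt(np.mean(s.fun**2)), "x ends",np.percentile(q[:,0],[.3,99.7]))
    m=ok&(I.max(-1)<75)&(Z>.002)&(Z<.016)&(abs(X-.51)<.09)&(abs(Y+.22)<.1)
    (c,rad)=cv2.minEnclosingCircle(P[m][:,:2].astype(np.float32)); print(" pad",m.sum(),c,rad,P[m].mean(0))
    m=ok&(Z>.087)&(Z<.1)&(abs(X-.54)<.08)&(Y>.12)&(Y<.35)&(I.max(-1)<90); print(" rib",m.sum(),P[m].mean(0),cv2.minAreaRect(P[m][:,:2].astype(np.float32)))
    m=ok&(abs(Z-.053)<.006)&(abs(X-.54)<.1)&(Y>.09)&(Y<.40)&(I.min(-1)>110); print(" cover",m.sum(),P[m].mean(0),cv2.minAreaRect(P[m][:,:2].astype(np.float32)))
    m=ok&(abs(Z-.045)<.006)&(abs(X-.54)<.08)&(Y<.45)&(Y>-.12)&(r>b*1.4)&(r>g)&~((Y>.08)&(Y<.26))
    print(" rim",m.sum(),P[m].min(0),P[m].max(0), cv2.minAreaRect(P[m][:,:2].astype(np.float32)))
    m=ok&(abs(Z-.03)<.005)&(I.min(-1)>150)&(abs(X-.54)<.06)&(Y>-.06)&(Y<.1); print(" block",m.sum(),P[m].mean(0),cv2.minAreaRect(P[m][:,:2].astype(np.float32)))
E
```

```text
top neck y@.565 [-0.01962583 -0.13640557  0.07198612] rms 0.0013415769971558843 x ends [0.48110774 0.6296492 ]
 pad 1890 (0.5565388798713684, -0.2373630553483963) 0.05696362629532814 [ 0.55309032 -0.23732328  0.00704998]
 rib 224 [0.57038404 0.16122719 0.09139882] ((0.5707724094390869, 0.16156460344791412), (0.01376075204461813, 0.06573149561882019), 85.39673614501953)
 cover 4278 [0.56888572 0.16560055 0.05166215] ((0.5720198154449463, 0.16559693217277527), (0.1570097655057907, 0.13912099599838257), 86.68962860107422)
 rim 789 [ 0.47921353 -0.06704988  0.03900556] [0.61986136 0.27791102 0.04765848] ((0.5495193600654602, 0.10542815923690796), (0.1406429558992386, 0.3449716866016388), 0.007281980477273464)
 block 406 [0.54481172 0.04930015 0.02888425] ((0.544853925704956, 0.049234092235565186), (0.057778358459472656, 0.03342854976654053), 78.49520874023438)
side neck y@.565 [-0.01879048 -0.13853696  0.07274082] rms 0.001153305775335542 x ends [0.47850963 0.63190054]
 pad 3242 (0.5562447309494019, -0.2380891889333725) 0.06370819360017776 [ 0.55199832 -0.23840438  0.00785623]
 rib 201 [0.57127779 0.16119699 0.0916365 ] ((0.5717544555664062, 0.1623341143131256), (0.01832560822367668, 0.06767639517784119), 87.43487548828125)
 cover 2079 [0.56787723 0.15283281 0.05274277] ((0.5719437599182129, 0.16590002179145813), (0.15995408594608307, 0.1388629674911499), 86.60515594482422)
 rim 701 [ 0.49576163 -0.06896434  0.03901211] [0.61995016 0.28214722 0.05082397] ((0.5685725212097168, 0.10683928430080414), (0.3448649048805237, 0.12464836239814758), 86.06792449951172)
 block 69 [0.55281196 0.06784478 0.02990796] ((0.5491637587547302, 0.06874170899391174), (0.02330818958580494, 0.029574939981102943), 82.25251770019531)
```

```bash
cat >> h.py <<'E'
from scipy.spatial.transform import Rotation as Ro
def rem(tcp,zdir=None,ydir=None):
    s=robot.observe(); w,x,y,z=s["orientation"]; R=Ro.from_quat([x,y,z,w])
    print("t",round(s["t"],2),"tcp",s["eef_pos"].round(4),"f",s["ft_force"].round(1),"w",round(s["width"],4),"gf",round(s["grip_force"],1))
    print(" q",s["qpos"].round(2)," axes y",R.as_matrix()[:,1].round(3),"z",R.as_matrix()[:,2].round(3))
    print(" shift units now",(R.inv().apply(np.array(tcp)-s["eef_pos"])/.025).round(2))
    if zdir is not None:
        Z=np.array(zdir,float);Z/=np.linalg.norm(Z);Y=np.array(ydir,float);Y-=Z*(Y@Z);Y/=np.linalg.norm(Y)
        G=Ro.from_matrix(np.stack([np.cross(Y,Z),Y,Z],1)); print(" turn units",(np.degrees((R.inv()*G).as_rotvec())/8).round(2)," shift after turn",(G.inv().apply(np.array(tcp)-s["eef_pos"])/.025).round(2))
E
python3 -m creep '[[-0.6,-0.4,0,0,0,0,-1],[-1,-0.65,0,0,0,0,-1],[-1,-0.65,0,0,0,0,-1],[-1,-0.65,0,0,0,0,-1],[-1,-0.65,0,0,0,0,-1]]'
python3 -m creep '[[-1,-0.65,0,0,0,0,-1],[-1,-0.65,0,0,0,0,-1],[-1,-0.65,0,0,0,0,-1],[-1,-0.65,0,0,0,0,-1],[-1,-0.65,0,0,0,0,-1]]'
python3 -m creep '[[-1,-0.65,0,0,0,0,-1],[-1,-0.65,0,0,0,0,-1],[-1,-0.65,0,0,0,0,-1],[-1,-0.65,0,0,0,0,-1],[-1,-0.65,0,0,0,0,-1]]'
python3 - <<'E'
from h import *
a=np.radians(-7.8);u=np.array([np.cos(a),np.sin(a),0]);t=np.radians(20)
rem([.5694,-.0198,.2],-u*np.sin(t)-np.array([0,0,np.cos(t)]),[-u[1],u[0],0])
E
```

```text
t: 0.72
eef_pos: [0.2912, 0.3913, 0.2107]
orientation: [0.0, 0.198, 0.98, -0.0]
ft_force: [-0.4, -0.2, 0.4]
width: 0.0857
grip_force: 0.0
t: 1.35
eef_pos: [0.3745, 0.2679, 0.2108]
orientation: [0.0, 0.198, 0.98, -0.0]
ft_force: [0.7, -0.1, 0.6]
width: 0.0853
grip_force: 0.0
t: 1.98
eef_pos: [0.4579, 0.1444, 0.2108]
orientation: [0.0, 0.198, 0.98, -0.0]
ft_force: [-0.0, 0.2, -0.2]
width: 0.0851
grip_force: 0.0
t 1.98 tcp [0.4579 0.1444 0.2108] f [-0.   0.2 -0.2] w 0.0851 gf 0.0
 q [ 0.31 -0.08  0.01  1.66 -0.    0.7 ]  axes y [ 0.389  0.921 -0.   ] z [ 0. -0. -1.]
 shift units now [-6.66 -4.32  0.43]
 turn units [ 0.33  2.49 -1.87]  shift after turn [-5.14 -5.9  -1.41]
```

```bash
python3 -m creep '[[-1,-0.65,0,0,0,-0.93,-1],[0,0,0,0,0,-0.93,-1],[0,0,0,0,0.85,0,-1],[0,0,0,0,0.85,0,-1],[0,0,0,0,0.8,0,-1]]' >/dev/null
python3 - <<'E'
from h import *
a=np.radians(-7.8);u=np.array([np.cos(a),np.sin(a),0]);t=np.radians(20)
z=-u*np.sin(t)-np.array([0,0,np.cos(t)])
g=np.array([.5694,-.0198,.073])+.008*z
rem(g-.07*z,z,[-u[1],u[0],0])
E
```

```text
t 2.6 tcp [0.4742 0.1207 0.2112] f [0.2 0.5 0.2] w 0.0856 gf 0.0
 q [0.18 0.29 0.36 1.98 0.11 0.3 ]  axes y [0.139 0.99  0.001] z [-0.341  0.049 -0.939]
 shift units now [-6.17 -5.03  1.14]
 turn units [ 0.01 -0.02 -0.02]  shift after turn [-6.15 -5.05  1.17]
```

```bash
python3 -m creep '[[-1,-0.84,0,0,0,0,-1],[-1,-0.84,0,0,0,0,-1],[-1,-0.84,0,0,0,0,-1],[-1,-0.84,0,0,0,0,-1],[-1,-0.84,0,0,0,0,-1]]' >/dev/null
python3 -m creep '[[-1,-0.84,0,0,0,0,-1],[-0.15,0,0.6,0,0,0,-1],[0,0,0.57,0,0,0,-1],[0,0,0,0,0,0,-1],[0,0,0,0,0,0,-1]]' >/dev/null
python3 - <<'E'
from h import *
a=np.radians(-7.8);u=np.array([np.cos(a),np.sin(a),0]);t=np.radians(20)
z=-u*np.sin(t)-np.array([0,0,np.cos(t)])
g=np.array([.5694,-.0198,.073])+.008*z
rem(g,z,[-u[1],u[0],0])
c=cam("side"); save(c,"s1.png")
E
```

```text
t 3.85 tcp [ 0.5901 -0.0223  0.1315] f [0.2 0.  0.5] w 0.0854 gf 0.0
 q [-0.05  0.56  0.57  1.92  0.03  0.08]  axes y [0.139 0.99  0.   ] z [-0.338  0.048 -0.94 ]
 shift units now [-0.02 -0.02  2.8 ]
 turn units [ 0.01  0.   -0.02]  shift after turn [-0.02 -0.01  2.8 ]
```

View pics/s1.png

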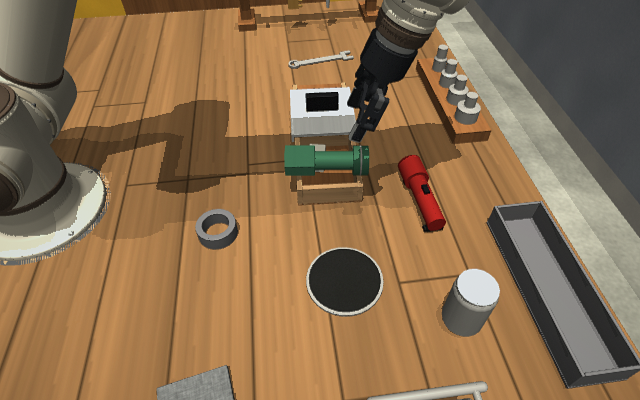

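The side view shows the open fingers at (365,130), straddling the line of the neck, with nothing else in the way. I'll descend and close.

```bash
python3 -m creep '[[0,0,0.6,0,0,0,-1],[0,0,0.6,0,0,0,-1],[0,0,0.6,0,0,0,-1],[0,0,0.6,0,0,0,-1],[0,0,0.4,0,0,0,-1]]' 
python3 -m creep '[[0,0,0,0,0,0,1],[0,0,0,0,0,0,1],[0,0,0,0,0,0,1],[0,0,0,0,0,0,1],[0,0,0,0,0,0,1]]' 
python3 -m creep '[[0,0,0,0,0,0,1],[0,0,0,0,0,0,1],[0,0,0,0,0,0,1],[0,0,0,0,0,0,1],[0,0,0,0,0,0,1]]'
```

```text
t: 4.53
eef_pos: [0.5664, -0.0185, 0.0649]
orientation: [-0.173, 0.068, 0.982, 0.012]
ft_force: [0.1, 0.3, 0.5]
width: 0.0856
grip_force: 0.0
t: 5.15
eef_pos: [0.5683, -0.0185, 0.0723]
orientation: [-0.169, 0.069, 0.983, 0.013]
ft_force: [1.9, 4.2, 43.2]
width: -0.0
grip_force: 21.6
t: 5.78
eef_pos: [0.5685, -0.0178, 0.0723]
orientation: [-0.169, 0.068, 0.983, 0.013]
ft_force: [0.7, 4.4, 44.2]
width: 0.0002
grip_force: 22.0
```

The fingers squeezed shut on top of the neck: the pads swing back when open, so they were too high. I'll lift, reopen and check.

```bash
python3 -m creep '[[0,0,-0.5,0,0,0,1],[0,0,-1,0,0,0,1],[0,0,-0.5,0,0,0,-1],[0,0,0,0,0,0,-1],[0,0,0,0,0,0,-1]]' 
python3 -m creep '[[0,0,0,0,0,0,-1],[0,0,0,0,0,0,-1],[0,0,0,0,0,0,-1],[0,0,0,0,0,0,-1],[0,0,0,0,0,0,-1]]'
python3 - <<'E'
from h import *
from scipy.optimize import least_squares
c=cam("side"); save(c,"s2.png"); P=pts(c); I=c["img"].astype(int); r,g,b=I[...,0],I[...,1],I[...,2]
m=(c["z_map"]>0)&(g>r*1.3)&(g>b*1.15)&(P[...,2]>.05)&(P[...,2]<.13)&(P[...,1]<.03)
q=P[m]; k=q[(q[:,0]>.545)&(q[:,0]<.592)]
f=lambda p:(np.hypot(((k[:,1]-p[0])-(k[:,0]-.565)*p[1])*np.cos(np.arctan(p[1])),k[:,2]-p[2])-.018)
s=least_squares(f,[-.025,-.1,.073],loss="soft_l1",f_scale=.002)
print("neck y@.565",s.x,len(k),"rms",np.sqrt(np.mean(s.fun**2)), "x ends",np.percentile(q[:,0],[.3,99.7]))
# finger tips: dark points near the tool
s=robot.observe(); rem(s["eef_pos"])
E
```

```text
t: 6.4
eef_pos: [0.5832, -0.0209, 0.1112]
orientation: [-0.174, 0.068, 0.982, 0.012]
ft_force: [0.2, 0.1, -0.9]
width: 0.0544
grip_force: 0.0
t: 7.02
eef_pos: [0.5834, -0.0209, 0.1119]
orientation: [-0.173, 0.068, 0.982, 0.012]
ft_force: [0.3, 0.7, -0.1]
width: 0.0848
grip_force: 0.0
neck y@.565 [-0.01881336 -0.13463435  0.07265339] 459 rms 0.001158133458882537 x ends [0.47776066 0.63198687]
t 7.08 tcp [ 0.5834 -0.0209  0.1119] f [ 0.1  0.3 -0.2] w 0.0852 gf 0.0
 q [-0.05  0.54  0.5   1.88  0.03  0.08]  axes y [0.139 0.99  0.   ] z [-0.339  0.047 -0.94 ]
 shift units now [0. 0. 0.]
```

View pics/s2.png

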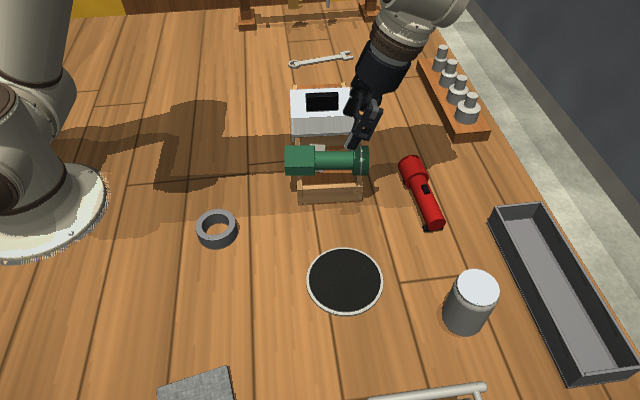

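The stub hasn't moved; the neck fit matches the first one. The fingers stand just over the neck at (360,135). I'll retry about 9 mm deeper with half the tilt, so the gripper body clears the collar.

```bash
python3 -m creep '[[0,0,-0.4,0,-0.65,0,-1],[0,0,0,0,-0.6,0,-1],[0,0,0,0,0,0,-1],[0,0,0,0,0,0,-1],[0,0,0,0,0,0,-1]]' >/dev/null
cat > g.py <<'E'
from h import *
a=np.radians(-7.8);u=np.array([np.cos(a),np.sin(a),0]);t=np.radians(10)
z=-u*np.sin(t)-np.array([0,0,np.cos(t)])
g=np.array([.5694,-.0195,.073])+.017*z
rem(g,z,[-u[1],u[0],0])
E
python3 g.py
```

```text
t 7.7 tcp [ 0.587  -0.0214  0.1207] f [ 0.5  0.2 -0.4] w 0.0852 gf 0.0
 q [-0.05  0.35  0.3   1.7   0.02  0.09]  axes y [ 0.139  0.99  -0.   ] z [-0.174  0.024 -0.985]
 shift units now [ 0.36 -0.02  2.68]
 turn units [ 0.   -0.01 -0.02]  shift after turn [ 0.37 -0.02  2.68]
```

```bash
python3 -m creep '[[0.36,0,0.4,0,0,0,-1],[0,0,0.6,0,0,0,-1],[0,0,0.6,0,0,0,-1],[0,0,0.6,0,0,0,-1],[0,0,0.45,0,0,0,-1]]' 
python3 -m creep '[[0,0,0,0,0,0,1],[0,0,0,0,0,0,1],[0,0,0,0,0,0,1],[0,0,0,0,0,0,1],[0,0,0,0,0,0,1]]'
python3 g.py
```

```text
t: 8.32
eef_pos: [0.5662, -0.0185, 0.0562]
orientation: [-0.088, 0.069, 0.994, 0.006]
ft_force: [-0.1, -0.6, 0.3]
width: 0.0858
grip_force: 0.0
t: 8.95
eef_pos: [0.5671, -0.0196, 0.059]
orientation: [-0.086, 0.069, 0.994, 0.005]
ft_force: [-0.5, -4.6, 5.9]
width: 0.0291
grip_force: 56.8
t 8.95 tcp [ 0.5671 -0.0196  0.059 ] f [-0.5 -4.6  5.9] w 0.0291 gf 56.8
 q [-0.04  0.31  0.13  1.56  0.01  0.1 ]  axes y [ 0.139  0.99  -0.002] z [-0.17   0.022 -0.985]
 shift units now [0.01 0.01 0.11]
 turn units [-0.01  0.01 -0.02]  shift after turn [0.01 0.01 0.11]
```

```bash
python3 -m creep '[[0,0,0,0,0,0,1],[0,0,0,0,0,0,1],[0,0,0,0,0,0,1],[0,0,0,0,0,0,1],[0,0,0,0,0,0,1]]'
python3 - <<'E'
from h import *
a=cam("side"); b=cam("top")
A=cv2.resize(a["img"][60:230,250:410],None,fx=2.5,fy=2.5,interpolation=2); B=cv2.resize(b["img"][110:280,200:360],None,fx=2.5,fy=2.5,interpolation=2)
cv2.imwrite("pics/c3.png",np.hstack([A,B])[...,::-1])
E
```

```text
t: 9.57
eef_pos: [0.5671, -0.0196, 0.059]
orientation: [-0.086, 0.069, 0.994, 0.005]
ft_force: [-1.8, -5.2, 6.3]
width: 0.0289
grip_force: 56.8
```

View pics/c3.png

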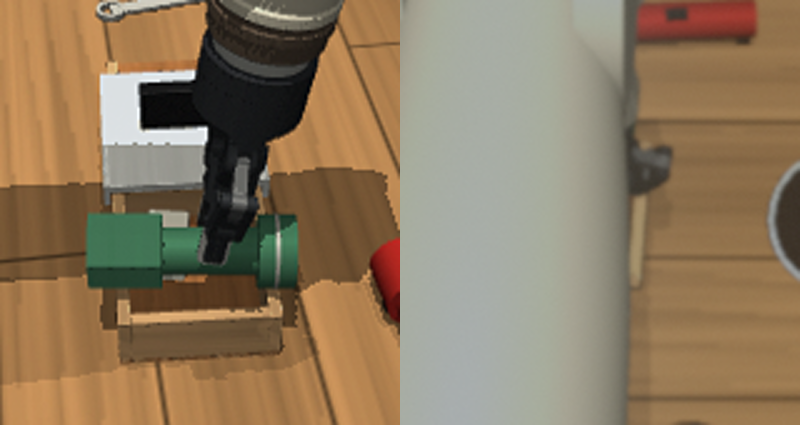

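The side crop shows the fingers straddling the neck at (215,260). The 29 mm width is less than the 36 mm neck, so the bite is above the axis. I'll reopen, reduce the tilt, go about 7 mm deeper and close again.

```bash
sed -i 's/radians(10)/radians(5)/; s/\.017\*z/.022*z/' g.py
python3 -m creep '[[0,0,0,0,0,0,-1],[0,0,0,0,0,0,-1],[0,0,0,0,0,0,-1],[0,0,0,0,0,0,-1],[0,0,0,0,-0.62,0,-1]]'
python3 g.py
```

```text
t: 10.3
eef_pos: [0.5671, -0.0186, 0.0562]
orientation: [-0.044, 0.069, 0.997, 0.003]
ft_force: [-0.1, -0.6, 0.6]
width: 0.0854
grip_force: 0.0
t 10.3 tcp [ 0.5671 -0.0186  0.0562] f [-0.1 -0.6  0.6] w 0.0854 gf 0.0
 q [-0.04  0.22  0.02  1.46  0.01  0.1 ]  axes y [ 0.139  0.99  -0.   ] z [-0.088  0.012 -0.996]
 shift units now [-0.04 -0.02  0.2 ]
 turn units [ 0.   -0.01 -0.02]  shift after turn [-0.04 -0.02  0.2 ]
```

```bash
python3 -m creep '[[-0.05,-0.03,0.3,0,0,0,-1],[0,0,0,0,0,0,1],[0,0,0,0,0,0,1],[0,0,0,0,0,0,1],[0,0,0,0,0,0,1]]'
python3 -m creep '[[0,0,0,0,0,0,1],[0,0,0,0,0,0,1],[0,0,0,0,0,0,1],[0,0,0,0,0,0,1],[0,0,0,0,0,0,1]]'
```

```text
t: 10.92
eef_pos: [0.5674, -0.0196, 0.0504]
orientation: [-0.044, 0.069, 0.997, 0.003]
ft_force: [0.2, -1.9, 3.2]
width: 0.0337
grip_force: 59.8
t: 11.55
eef_pos: [0.5674, -0.0196, 0.0503]
orientation: [-0.043, 0.069, 0.997, 0.003]
ft_force: [3.7, -2.9, 4.5]
width: 0.0331
grip_force: 60.0
```

```bash
python3 -m creep '[[0,0,0,0,0,0,-1],[0,0,0,0,0,0,-1],[0,0,0,0,0,0,-1],[0.05,0,0,0,-0.6,0,-1],[0,-0.02,0.24,0,0,0,-1]]'
python3 -m creep '[[0,0,0,0,0,0,1],[0,0,0,0,0,0,1],[0,0,0,0,0,0,1],[0,0,0,0,0,0,1],[0,0,0,0,0,0,1]]'
python3 -m creep '[[0,0,0,0,0,0,1],[0,0,-0.1,0,0,0,1],[0,0,-0.2,0,0,0,1],[0,0,-0.3,0,0,0,1],[0,0,0,0,0,0,1]]'
```

```text
t: 12.18
eef_pos: [0.5651, -0.0195, 0.0446]
orientation: [-0.002, 0.069, 0.998, 0.0]
ft_force: [0.2, -0.7, 0.4]
width: 0.0855
grip_force: 0.0
t: 12.8
eef_pos: [0.5662, -0.0196, 0.0445]
orientation: [-0.002, 0.069, 0.998, 0.0]
ft_force: [1.2, 1.3, 3.3]
width: 0.0336
grip_force: 59.8
t: 13.42
eef_pos: [0.566, -0.0198, 0.0597]
orientation: [-0.002, 0.07, 0.998, 0.0]
ft_force: [-0.2, 0.6, -9.1]
width: 0.0337
grip_force: 60.5
```

Holding: the width is steady and the wrist carries about 7–9 N. Next I'll lift, carry to above the pad and yaw to azimuth 0, which keeps the wrist clear of the ring.

```bash
python3 -m creep '[[0,0,-0.6,0,0,0,1],[0,0,-1,0,0,0,1],[0,0,-1,0,0,0,1],[0,0,-1,0,0,0,1],[0,0,-1,0,0,0,1]]' >/dev/null
python3 -m creep '[[0,0,-1,0,0,0,1],[0,0,-0.5,0,0,-0.5,1],[0,-0.3,0,0,0,-0.5,1],[0,-0.6,0,0,0,0,1],[0,-0.9,0,0,0,0,1]]' >/dev/null
python3 -m creep '[[0,-1,0,0,-0.3,0,1],[0,-1,0,0,-0.6,0,1],[0,-1,0,0,-0.6,0,1],[0,-1,0,0,-0.6,0,1],[0,-0.9,0,0,-0.6,0,1]]'
python3 - <<'E'
from h import *
rem([.584,-.2377,.2],[1,0,0],[0,1,0])
E
```

```text
t: 15.3
eef_pos: [0.565, -0.1887, 0.2116]
orientation: [0.186, 0.001, 0.983, 0.0]
ft_force: [-0.2, 0.5, -8.8]
width: 0.0337
grip_force: 61.2
t 15.3 tcp [ 0.565  -0.1887  0.2116] f [-0.2  0.5 -8.8] w 0.0337 gf 61.2
 q [-0.39 -0.18 -0.14  1.27  0.14 -0.37]  axes y [0.002 1.    0.001] z [ 0.366 -0.    -0.931]
 shift units now [-0.54 -1.96  0.71]
 turn units [-0.01 -8.57 -0.01]  shift after turn [ 0.46 -1.96  0.76]
```

```bash
python3 -m creep '[[0,-0.5,0,0,-0.9,0,1],[0,-0.5,0,0,-0.9,0,1],[0,-0.5,0,0,-0.9,0,1],[0,-0.46,0,0,-0.9,0,1],[0,0,0,0,-0.9,0,1]]' >/dev/null
python3 -m creep '[[0,0,0,0,-0.9,0,1],[0,0,0,0,-0.9,0,1],[0,0,0,0,-0.9,0,1],[0,0,0,0,-0.9,0,1],[0,0,0,0,-0.47,0,1]]'
python3 - <<'E'
from h import *
rem([.584,-.2377,.2],[1,0,0],[0,1,0])
c=cam("side"); save(c,"s4.png"); P=pts(c); I=c["img"].astype(int); r,g,b=I[...,0],I[...,1],I[...,2]
np.savez("s4.npz",P=P,img=I,z=c["z_map"])
m=(c["z_map"]>0)&(g>r*1.3)&(g>b*1.15)&(P[...,0]>.45)&(P[...,0]<.7)&(P[...,1]<-.1)
q=P[m]; print(m.sum(),q.min(0),q.max(0))
for lo in np.arange(q[:,2].min(),q[:,2].max(),.01):
    k=q[(q[:,2]>=lo)&(q[:,2]<lo+.01)]
    if len(k)>3: print(lo.round(3),len(k),"x",k[:,0].min().round(4),k[:,0].max().round(4),"ymin",np.percentile(k[:,1],3).round(4))
E
```

```text
t: 16.55
eef_pos: [0.5843, -0.2546, 0.2204]
orientation: [0.694, -0.003, 0.72, 0.005]
ft_force: [-3.6, 0.2, -10.2]
width: 0.0335
grip_force: 62.2
t 16.55 tcp [ 0.5843 -0.2546  0.2204] f [ -3.6   0.2 -10.2] w 0.0335 gf 62.2
 q [-0.75 -0.48 -1.15 -0.62  0.76 -0.03]  axes y [-0.011  1.     0.004] z [ 0.999  0.011 -0.035]
 shift units now [0.82 0.67 0.02]
 turn units [ 0.08 -0.25 -0.03]  shift after turn [ 0.82  0.68 -0.01]
3308 [ 0.51646149 -0.30156745  0.00616276] [ 0.58488023 -0.17907984  0.29184862]
0.006 4 x 0.5374 0.5554 ymin -0.1988
0.126 16 x 0.5258 0.5692 ymin -0.2824
0.136 153 x 0.5249 0.5774 ymin -0.283
0.146 166 x 0.5252 0.5786 ymin -0.2831
0.156 173 x 0.5255 0.5786 ymin -0.2831
0.166 174 x 0.5259 0.5795 ymin -0.2828
0.176 179 x 0.5263 0.5802 ymin -0.2828
0.186 461 x 0.5267 0.5819 ymin -0.2822
0.196 29 x 0.5503 0.57 ymin -0.2727
0.206 37 x 0.5222 0.5712 ymin -0.2851
0.216 41 x 0.5165 0.57 ymin -0.2987
0.226 88 x 0.5379 0.5703 ymin -0.272
0.236 148 x 0.5378 0.5696 ymin -0.2725
0.246 41 x 0.5393 0.5645 ymin -0.2726
0.256 92 x 0.5295 0.5757 ymin -0.2823
0.266 187 x 0.5294 0.5798 ymin -0.2823
0.276 213 x 0.5295 0.5809 ymin -0.2823
0.286 1106 x 0.5295 0.5849 ymin -0.2808
```

View pics/s4.png

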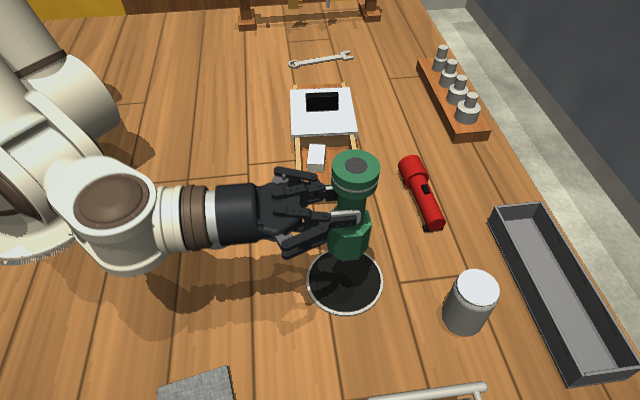

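The side view shows the stub hanging upright over the pad: collar at (355,165), body at (348,245), pad centre at (345,282). Elbow joint 3 sits at its limit here, and lowering should relieve it. I'll lower partway and correct y.

```bash
python3 -m creep '[[0.5,0,0,0,0,0,1],[0.8,0.2,0,0,0,0,1],[0.8,0.25,0,0,-0.1,0,1],[0.8,0.2,0,0,-0.1,0,1],[0.5,0,0,0,-0.05,0,1]]'
python3 - <<'E'
from h import *
rem([.584,-.2377,.112],[1,0,0],[0,1,0])
E
```

```text
t: 17.23
eef_pos: [0.5993, -0.2532, 0.1361]
orientation: [0.703, -0.006, 0.711, 0.011]
ft_force: [0.5, -0.8, -9.9]
width: 0.0337
grip_force: 62.3
t 17.23 tcp [ 0.5993 -0.2532  0.1361] f [ 0.5 -0.8 -9.9] w 0.0337 gf 62.3
 q [-0.73 -0.08 -1.15 -1.05  0.75 -0.  ]  axes y [-0.024  1.     0.006] z [ 1.     0.024 -0.011]
 shift units now [ 0.98  0.63 -0.59]
 turn units [ 0.17 -0.08 -0.04]  shift after turn [ 0.96  0.62 -0.61]
```

```bash
python3 -m creep '[[0,0,0,-0.7,0,0,1],[0,0,0,-0.8,0,0,1],[0,0,0,-0.8,0,0,1],[0,0.2,-0.2,0,0,0,1],[0,0.2,-0.2,0,0,0,1]]'
cat > p.py <<'E'
from h import *
import sys
a=np.radians(float(sys.argv[1])); u=np.array([np.cos(a),np.sin(a),0])
rem(np.array([.556,-.2377,float(sys.argv[2])])+.029*u,u,[-u[1],u[0],0])
E
python3 p.py 18 .112
```

```text
t: 17.85
eef_pos: [0.5863, -0.247, 0.1387]
orientation: [0.694, -0.119, 0.699, 0.123]
ft_force: [-0.5, 0.2, -8.3]
width: 0.0335
grip_force: 62.5
t 17.85 tcp [ 0.5863 -0.247   0.1387] f [-0.5  0.2 -8.3] w 0.0335 gf 62.5
 q [-0.86  0.08 -0.99 -1.04  1.21 -0.01]  axes y [-0.338  0.941  0.006] z [ 0.941  0.338 -0.007]
 shift units now [1.07 0.72 0.15]
 turn units [ 0.22 -0.05 -0.04]  shift after turn [1.07 0.73 0.12]
```

```bash
python3 -m creep '[[0.3,0.2,0.05,0,0,0,1],[0.3,0.25,0.05,0,0,0,1],[0.3,0.2,0.05,0.2,-0.05,-0.04,1],[0.15,0.05,0,0,0,0,1],[0,0,0,0,0,0,1]]'
python3 p.py 18 .0955
python3 - <<'E'
from h import *
c=cam("side"); P=pts(c); I=c["img"].astype(int); r,g,b=I[...,0],I[...,1],I[...,2]
m=(c["z_map"]>0)&(g>r*1.3)&(g>b*1.15)&(P[...,0]>.45)&(P[...,0]<.7)&(P[...,1]<-.1)&(P[...,2]>.012)
q=P[m]
for lo in np.arange(q[:,2].min(),q[:,2].max(),.01):
    k=q[(q[:,2]>=lo)&(q[:,2]<lo+.01)]
    if len(k)>3: print(lo.round(3),len(k),"x",k[:,0].min().round(4),k[:,0].max().round(4),"ymin",np.percentile(k[:,1],3).round(4))
m&=P[...,2]>q[:,2].max()-.006; e=cv2.minEnclosingCircle(P[m][:,:2].astype(np.float32)); print("collar top",e,np.median(P[m][:,2]))
f=P[m]; A=np.c_[f[:,:2],np.ones(len(f))]; print("slope",np.linalg.lstsq(A,f[:,2],rcond=None)[0])
save(c,"s5.png")
E
```

```text
t: 18.48
eef_pos: [0.5843, -0.2287, 0.1122]
orientation: [0.698, -0.112, 0.698, 0.112]
ft_force: [0.1, 0.4, -9.0]
width: 0.034
grip_force: 62.5
t 18.48 tcp [ 0.5843 -0.2287  0.1122] f [ 0.1  0.4 -9. ] w 0.034 gf 62.5
 q [-0.83  0.14 -1.03 -1.17  1.15  0.  ]  axes y [-0.314  0.949 -0.   ] z [0.949 0.314 0.001]
 shift units now [ 0.67  0.01 -0.03]
 turn units [0.04 0.   0.  ]  shift after turn [ 0.67  0.01 -0.03]
0.024 76 x 0.5374 0.5862 ymin -0.2672
0.034 86 x 0.5402 0.587 ymin -0.267
0.044 81 x 0.5414 0.5865 ymin -0.2666
0.054 86 x 0.5412 0.5857 ymin -0.2669
0.064 94 x 0.5411 0.5873 ymin -0.2672
0.074 341 x 0.5274 0.5867 ymin -0.2664
0.094 11 x 0.5389 0.5473 ymin -0.263
0.104 31 x 0.5376 0.5724 ymin -0.275
0.114 56 x 0.5337 0.5717 ymin -0.2623
0.124 89 x 0.5272 0.5707 ymin -0.2551
0.134 21 x 0.5415 0.5635 ymin -0.255
0.144 23 x 0.5311 0.5745 ymin -0.2647
0.154 145 x 0.529 0.5811 ymin -0.2649
0.164 94 x 0.5292 0.5802 ymin -0.2647
0.174 895 x 0.529 0.5842 ymin -0.2637
collar top ((0.5566005706787109, -0.23650683462619781), 0.02919926308095455) 0.18018188381634356
slope [0.00970678 0.00492406 0.17585484]
```

View pics/s5.png

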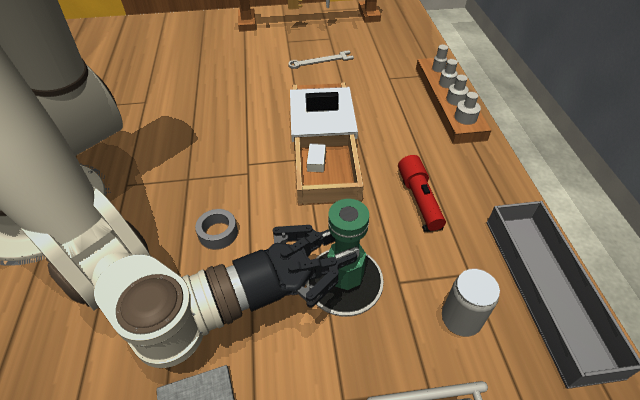

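The stub is upright over the pad at (348,215)–(345,285) and centred to about 1 mm. The collar top is at 0.180 m, which leaves about 17 mm to the pad. I'll lower gently.

```bash
python3 -m creep '[[0.25,0,0,0,0,0,1],[0.15,0,0,0,0,0,1],[0.08,0,0,0,0,0,1],[0.05,0,0,0,0,0,1],[0.03,0,0,0,0,0,1]]'
python3 -m creep '[[0.03,0,0,0,0,0,1],[0.03,0,0,0,0,0,1],[0.02,0,0,0,0,0,1],[0,0,0,0,0,0,1],[0,0,0,0,0,0,1]]'
```

```text
t: 19.15
eef_pos: [0.5844, -0.2292, 0.0989]
orientation: [0.699, -0.113, 0.698, 0.112]
ft_force: [0.6, 0.0, -9.0]
width: 0.0337
grip_force: 62.5
t: 19.77
eef_pos: [0.5844, -0.2291, 0.0969]
orientation: [0.699, -0.113, 0.698, 0.112]
ft_force: [0.5, 0.7, -9.3]
width: 0.0343
grip_force: 62.5
```

```bash
python3 -m creep '[[0.03,0,0,0,0,0,1],[0.02,0,0,0,0,0,1],[0.02,0,0,0,0,0,1],[0,0,0,0,0,0,1],[0,0,0,0,0,0,1]]'
```

```text
t: 20.4
eef_pos: [0.5843, -0.2291, 0.0951]
orientation: [0.699, -0.113, 0.698, 0.112]
ft_force: [-0.1, 0.3, -8.4]
width: 0.0338
grip_force: 62.5
```

```bash
python3 -m creep '[[0.02,0,0,0,0,0,1],[0.02,0,0,0,0,0,1],[0.01,0,0,0,0,0,1],[0,0,0,0,0,0,1],[0,0,0,0,0,0,1]]'
python3 -m creep '[[0.02,0,0,0,0,0,1],[0.01,0,0,0,0,0,1],[0.01,0,0,0,0,0,1],[0,0,0,0,0,0,1],[0,0,0,0,0,0,1]]'
```

```text
t: 21.02
eef_pos: [0.5846, -0.2294, 0.0949]
orientation: [0.699, -0.113, 0.697, 0.111]
ft_force: [1.2, 2.1, 5.1]
width: 0.0339
grip_force: 62.3
t: 21.65
eef_pos: [0.5848, -0.2294, 0.0948]
orientation: [0.699, -0.114, 0.697, 0.111]
ft_force: [-1.5, 3.7, 11.0]
width: 0.0337
grip_force: 62.5
```

It's down: the force went from −9 to +11 N. I'll ease off, open and retreat along the tool axis.

```bash
python3 -m creep '[[-0.02,0,0,0,0,0,1],[0,0,0,0,0,0,-1],[0,0,0,0,0,0,-1],[0,0,0,0,0,0,-1],[0,0,0,0,0,0,-1]]'
python3 -m creep '[[0,0,-0.2,0,0,0,-1],[0,0,-0.5,0,0,0,-1],[0,0,-0.7,0,0,0,-1],[0,0,-0.7,0,0,0,-1],[0,0,-0.7,0,0,0,-1]]'
python3 p.py 18 .1
```

```text
t: 22.28
eef_pos: [0.5843, -0.2292, 0.0932]
orientation: [0.699, -0.112, 0.698, 0.112]
ft_force: [-0.0, -0.2, -0.1]
width: 0.0853
grip_force: 0.0
t: 22.9
eef_pos: [0.5167, -0.2514, 0.0933]
orientation: [0.699, -0.112, 0.698, 0.112]
ft_force: [-1.4, -0.6, 0.1]
width: 0.0854
grip_force: 0.0
t 22.9 tcp [ 0.5167 -0.2514  0.0933] f [-1.4 -0.6  0.1] w 0.0854 gf 0.0
 q [-0.99  0.17 -1.08 -1.26  1.31  0.  ]  axes y [-0.313  0.95  -0.001] z [0.95  0.313 0.001]
 shift units now [-0.27  0.02  2.82]
 turn units [0.03 0.01 0.01]  shift after turn [-0.27  0.03  2.82]
```

```bash
python3 -m creep '[[0,0,-0.5,0,0,0,-1],[-0.3,0,-0.3,0,0.3,0,-1],[-0.6,0,0,0,0.4,0,-1],[-0.7,0,0,0,0.4,0,-1],[-0.7,0,0,0,0.4,0,-1]]'
python3 p.py 18 .2
python3 - <<'E'
from h import *
c=cam("side"); P=pts(c); I=c["img"].astype(int); r,g,b=I[...,0],I[...,1],I[...,2]
m=(c["z_map"]>0)&(g>r*1.3)&(g>b*1.15)&(P[...,0]>.45)&(P[...,0]<.7)&(P[...,1]<-.1)&(P[...,2]>.155)
q=P[m]; q=q[q[:,2]>np.median(q[:,2])-.004]; print("collar top",cv2.minEnclosingCircle(q[:,:2].astype(np.float32)),np.median(q[:,2]),np.linalg.lstsq(np.c_[q[:,:2],np.ones(len(q))],q[:,2],rcond=None)[0])
E
```

```text
t: 23.52
eef_pos: [0.5068, -0.2631, 0.1321]
orientation: [0.646, -0.118, 0.747, 0.101]
ft_force: [0.3, -0.6, -0.5]
width: 0.0853
grip_force: 0.0
t 23.52 tcp [ 0.5068 -0.2631  0.1321] f [ 0.3 -0.6 -0.5] w 0.0853 gf 0.0
 q [-1.02 -0.3  -1.   -0.15  1.29 -0.54]  axes y [-0.308  0.951 -0.001] z [ 0.941  0.304 -0.145]
 shift units now [-3.18  0.36  2.92]
 turn units [-0.01 -1.05  0.01]  shift after turn [-2.72  0.36  3.35]
collar top ((0.557697594165802, -0.23812192678451538), 0.028838345780968666) 0.16277422368487293 [-0.0008451   0.00894046  0.16531083]
```

The stub stands upright at (0.558, −0.238), top at 0.163 m. I'll keep rising and retreating.

```bash
python3 -m creep '[[-0.7,0,0,0,0.3,0,-1],[-0.7,0,-0.1,0,0.3,0,-1],[-0.7,0,-0.1,0,0.3,0,-1],[-0.7,0,-0.1,0,0.3,0,-1],[-0.7,0,-0.1,0,0.3,0,-1]]'
python3 p.py 18 .2
```

```text
t: 24.2
eef_pos: [0.5171, -0.2607, 0.2198]
orientation: [0.565, -0.128, 0.811, 0.088]
ft_force: [0.9, -0.6, -0.1]
width: 0.0853
grip_force: 0.0
t 24.2 tcp [ 0.5171 -0.2607  0.2198] f [ 0.9 -0.6 -0.1] w 0.0853 gf 0.0
 q [-0.96 -0.43 -0.7   0.63  1.11 -0.85]  axes y [-0.308  0.952 -0.002] z [ 0.893  0.288 -0.347]
 shift units now [-0.27  0.4   3.02]
 turn units [-0.01 -2.54  0.01]  shift after turn [0.79 0.39 2.93]
```

```bash
python3 -m creep '[[0,0.8,0,0,0.9,0,-1],[0,0.8,0,0,0.9,0,-1],[0,0.8,0,0,0.9,0,-1],[0,0.8,0,0,0.9,0,-1],[0,0.8,0,0,0.9,0,-1]]'>/dev/null
python3 -m creep '[[0,1,0,0,0.9,0,-1],[0,1,0,0,0.9,0,-1],[0,1,0,0,0.9,0,-1],[0,1,0,0,0.9,0,-1],[0,1,0,0,0.6,0,-1]]'>/dev/null
cat > r.py <<'E'
from h import *
import sys
x,y,z=map(float,sys.argv[1:4]); rem([x,y,z],[0,0,-1],[.058,.998,0])
E
python3 r.py .5715 .163 .2
```

```text
t 25.45 tcp [ 0.4492 -0.0454  0.2182] f [-0.2  0.4 -0.2] w 0.0851 gf 0.0
 q [-0.1  -0.15 -0.04  1.68 -0.   -0.41]  axes y [-0.307  0.952 -0.002] z [ 0.002 -0.002 -1.   ]
 shift units now [-7.21  6.43  0.72]
 turn units [-0.01  0.01  2.65]  shift after turn [-4.4   8.6   0.73]
```

```bash
python3 -m creep '[[-0.5,0.5,0,0,0,0.9,-1],[0,1,0,0,0,0.9,-1],[-0.5,1,0,0,0,0.85,-1],[-0.6,1,0,0,0,0,-1],[-0.6,1,0,0,0,0,-1]]'>/dev/null
python3 -m creep '[[-0.6,1,0,0,0,0,-1],[-0.6,1,0,0,0,0,-1],[-0.5,0.8,0,0,0,0,-1],[-0.3,0.6,0,0,0,0,-1],[0,0,0,0,0,0,-1]]'>/dev/null
python3 r.py .5715 .163 .13
```

```text
t 26.7 tcp [0.5501 0.1508 0.2182] f [ 0.2 -0.7  0.1] w 0.0855 gf 0.0
 q [ 0.27  0.14  0.25  1.68 -0.    0.32]  axes y [ 0.056  0.998 -0.001] z [ 0.002 -0.001 -1.   ]
 shift units now [-0.82  0.54  3.53]
 turn units [-0.    0.01  0.01]  shift after turn [-0.83  0.54  3.53]
```

```bash
python3 -m creep '[[-0.82,0.54,0.5,0,0,0,-1],[0,0,1,0,0,0,-1],[0,0,1,0,0,0,-1],[0,0,1,0,0,0,-1],[0,0,0.5,0,0,0,-1]]'
python3 -m creep '[[0,0,0.6,0,0,0,-1],[0,0,0.6,0,0,0,-1],[0,0,0.4,0,0,0,-1],[0,0,0.3,0,0,0,-1],[0,0,0,0,0,0,-1]]'
python3 -m creep '[[0,0,0,0,0,0,1],[0,0,0,0,0,0,1],[0,0,0,0,0,0,1],[0,0,0,0,0,0,1],[0,0,0,0,0,0,1]]'
```

```text
t: 27.32
eef_pos: [0.5704, 0.1617, 0.118]
orientation: [0.001, 0.029, 1.0, -0.001]
ft_force: [-0.3, 0.1, 0.4]
width: 0.0859
grip_force: 0.0
t: 27.95
eef_pos: [0.5708, 0.1624, 0.0712]
orientation: [0.001, 0.028, 1.0, -0.0]
ft_force: [0.6, 0.0, -0.1]
width: 0.0854
grip_force: 0.0
t: 28.58
eef_pos: [0.5712, 0.1628, 0.0728]
orientation: [0.002, 0.028, 1.0, 0.0]
ft_force: [0.2, -0.0, 2.6]
width: 0.0039
grip_force: 0.7
```

The fingers closed just at the rib's top. As with the stub, the grip really sits about 25–28 mm behind the reported TCP. I'll reopen, go 22 mm deeper and close.

```bash
python3 -m creep '[[0,0,-0.2,0,0,0,-1],[0,0,0,0,0,0,-1],[0,0,0,0,0,0,-1],[0,0,0,0,0,0,-1],[0,0,0.2,0,0,0,-1]]'
python3 -m creep '[[0,0,0.3,0,0,0,-1],[0,0,0.3,0,0,0,-1],[0,0,0.2,0,0,0,-1],[0,0,0.1,0,0,0,-1],[0,0,0,0,0,0,-1]]'
python3 -m creep '[[0,0,0,0,0,0,1],[0,0,0,0,0,0,1],[0,0,0,0,0,0,1],[0,0,0,0,0,0,1],[0,0,0,0,0,0,1]]'
```

```text
t: 29.2
eef_pos: [0.5712, 0.1625, 0.0717]
orientation: [0.001, 0.028, 1.0, -0.0]
ft_force: [-0.6, -0.5, 0.9]
width: 0.0857
grip_force: 0.0
t: 29.82
eef_pos: [0.571, 0.1624, 0.0491]
orientation: [0.001, 0.028, 1.0, -0.0]
ft_force: [-0.0, -0.1, 0.0]
width: 0.0853
grip_force: 0.0
t: 30.45
eef_pos: [0.5712, 0.1622, 0.0496]
orientation: [0.001, 0.028, 1.0, -0.001]
ft_force: [-0.6, -1.9, 3.4]
width: 0.0148
grip_force: 60.1
```

The rib is gripped at about 15 mm. Now I'll slide the cover.

```bash
python3 -m creep '[[0,-0.3,0,0,0,0,1],[0,-0.5,0,0,0,0,1],[0,-0.6,0,0,0,0,1],[0,-0.6,0,0,0,0,1],[0,-0.6,0,0,0,0,1]]'
python3 -m creep '[[0,-0.6,0,0,0,0,1],[0,-0.6,0,0,0,0,1],[0,-0.6,0,0,0,0,1],[0,-0.6,0,0,0,0,1],[0,-0.3,0,0,0,0,1]]'
python3 - <<'E'
from h import *
c=cam("side"); save(c,"s6.png"); P=pts(c); I=c["img"].astype(int); Z=P[...,2]
m=(abs(Z-.053)<.004)&(I.min(-1)>110)&(abs(P[...,0]-.56)<.12)&(P[...,1]<.3)&(P[...,1]>-.15)
q=P[m]; print(m.sum(),np.percentile(q[:,1],[.5,99.5]),cv2.minAreaRect(q[:,:2].astype(np.float32)))
E
```

```text
t: 31.08
eef_pos: [0.567, 0.0971, 0.0496]
orientation: [0.001, 0.028, 1.0, 0.0]
ft_force: [-3.5, 3.8, 5.2]
width: 0.0148
grip_force: 60.4
t: 31.7
eef_pos: [0.5627, 0.0294, 0.0496]
orientation: [0.001, 0.028, 1.0, -0.0]
ft_force: [-5.8, 3.6, 6.3]
width: 0.0146
grip_force: 60.6
2684 [-0.05237662  0.11033808] ((0.5631922483444214, 0.0306038036942482), (0.16362443566322327, 0.13902884721755981), 86.37556457519531)
```

View pics/s6.png

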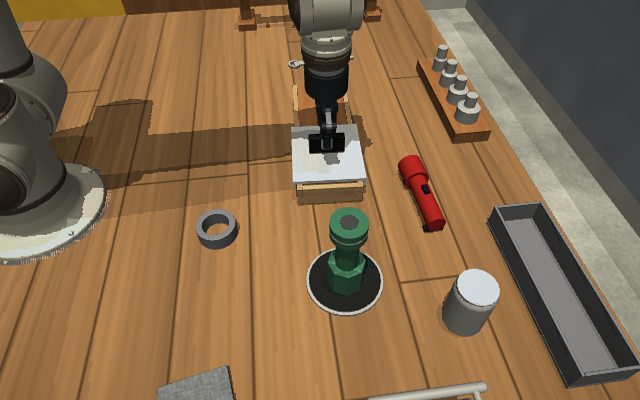

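The side view shows the cover nearly home at (327,155), with a strip of the front end wall still showing at row 190, and the stub standing at (348,255). I'll creep to the stop.

```bash
python3 -m creep '[[0,-0.1,0,0,0,0,1],[0,-0.1,0,0,0,0,1],[0,-0.08,0,0,0,0,1],[0,-0.08,0,0,0,0,1],[0,-0.05,0,0,0,0,1]]'
python3 -m creep '[[0,-0.06,0,0,0,0,1],[0,-0.06,0,0,0,0,1],[0,-0.05,0,0,0,0,1],[0,0,0,0,0,0,1],[0,0,0,0,0,0,1]]'
```

```text
t: 32.38
eef_pos: [0.5621, 0.0211, 0.0496]
orientation: [0.001, 0.028, 1.0, 0.001]
ft_force: [-5.2, 14.8, 6.5]
width: 0.0148
grip_force: 60.7
t: 33.0
eef_pos: [0.5621, 0.0211, 0.0496]
orientation: [0.001, 0.026, 1.0, 0.005]
ft_force: [-4.4, 33.2, 5.8]
width: 0.0145
grip_force: 61.3
```

It's at the stop: the position is stalled and the force is 33 N. I'll relax, release and rise.

```bash
python3 -m creep '[[0,0.18,0,0,0,0,1],[0,0,0,0,0,0,-1],[0,0,0,0,0,0,-1],[0,0,0,0,0,0,-1],[0,0,0,0,0,0,-1]]'
python3 -m creep '[[0,0,-0.3,0,0,0,-1],[0,0,-0.8,0,0,0,-1],[0,0,-1,0,0,0,-1],[0,0,-1,0,0,0,-1],[0,0,-1,0,0,0,-1]]'
python3 -m creep '[[0,1,-0.5,0,0,0,-1],[0,1,-0.5,0,0,0,-1],[0,1,-0.5,0,0,0,-1],[0,1,0,0,0,0,-1],[0,0,0,0,0,0,-1]]'
python3 - <<'E'
from h import *
c=cam("side"); save(c,"s7.png"); P=pts(c); I=c["img"].astype(int); Z=P[...,2]; r,g,b=I[...,0],I[...,1],I[...,2]
m=(abs(Z-.053)<.004)&(I.min(-1)>110)&(abs(P[...,0]-.56)<.12)&(P[...,1]<.3)&(P[...,1]>-.15)
q=P[m]; print(m.sum(),cv2.minAreaRect(q[:,:2].astype(np.float32)))
m=(Z>.1)&(g>r*1.3)&(g>b*1.15)&(P[...,1]<-.1)&(P[...,2]>.155)&(abs(P[...,0]-.55)<.1); q=P[m]; print("stub",cv2.minEnclosingCircle(q[:,:2].astype(np.float32)),np.median(q[:,2]))
m=(c["z_map"]>0)&(r>2.5*g)&(r>100);print("torch",P[m].mean(0))
E
```

```text
t: 33.62
eef_pos: [0.563, 0.0198, 0.0492]
orientation: [0.001, 0.028, 1.0, -0.0]
ft_force: [0.2, 0.2, 1.1]
width: 0.0845
grip_force: 0.0
t: 34.25
eef_pos: [0.5628, 0.0202, 0.1532]
orientation: [0.001, 0.028, 1.0, -0.0]
ft_force: [0.4, 0.9, -0.3]
width: 0.0853
grip_force: 0.0
t: 34.88
eef_pos: [0.5684, 0.1214, 0.1897]
orientation: [0.001, 0.027, 1.0, -0.0]
ft_force: [0.1, -0.4, 0.0]
width: 0.0855
grip_force: 0.0
3173 ((0.5626685619354248, 0.021870464086532593), (0.1622328907251358, 0.13914752006530762), 86.4166488647461)
stub ((0.519085168838501, -0.40606433153152466), 0.20110176503658295) 0.1626973883243883
torch [ 0.72777678 -0.07758929  0.03974798]
```

View pics/s7.png

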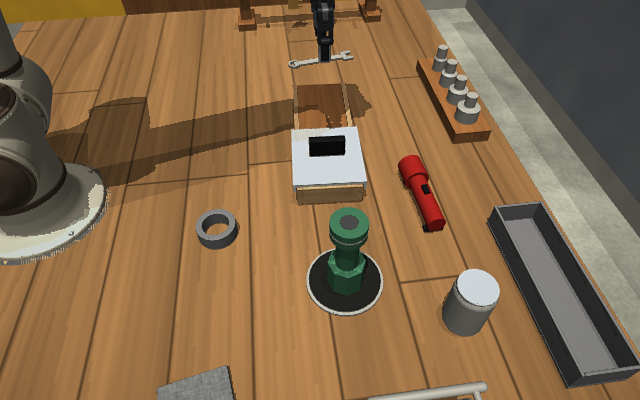

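The final view shows the cover home at (327,157) against the stop, its centre matching the compartment's. The stub is upright on the pad at (348,255), the torch hasn't moved, the ring and tin look undisturbed, and the gripper is clear.

```bash
python3 -c "
from plant import robot
print(robot.job_done())"
```

```text
the job is handed in; nothing more can be done
None
```

Job handed in at about 35 s: the stub stands upright on the pad, released after a gentle set-down. The cover is fully shut against its stop, and the torch, tin and ring show no sign of having moved. The gauge block was in place before the cover closed over it.

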